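# Shut the guard bar of the container shelf

## Robot

A 7-joint arm with a two-finger parallel gripper is mounted at the origin on the work surface. World frame = base frame: x ahead of the robot, y to its left, z up, the work surface at z = 0. Lengths are in m, angles in rad, forces in N, time in s.
With the tool pointing down it reaches from about 0.4 to 0.85 m from the base axis. Payload 10.4 kg.
Tool frame: the origin (TCP) lies midway between the tips of the shut fingers; the grasp point (between the pads) lies 19 mm behind it; z points along the fingers, y is the line along which they close (so a half turn about z gives the same grasp; the last joint's range is limited). The gripper opens to 87 mm and grips with 3 to 60 N. Pads are 19 mm wide; open, the fingers measure 117 mm over their backs; the gripper's body (75 mm by 190 mm) begins 51 mm behind the grasp point.
Start: joints at [-1.204, 0.332, -0.065, 1.46, 0.022, 1.35, -0.088], TCP at [0.237, 0.578, 0.223] pointing down, gripper open.
Joint ranges: [-2.6, 2.6], [-0.5, 2.12], [-1.47, 1.34], [0.16, 2.42], [-1.27, 4.41], [0.06, 2.06], [-2.6, 2.6]. Speed limits (rad/s): [2.22, 2.22, 2.79, 2.79, 3.14, 3.14, 3.14].

## Interface

Orientations are given as a unit quaternion [x, y, z, w].
In Python, from bench import r gives the robot as it stands.
- The arm moves only by the tool carry_out, never from a script. Its argument "steps" is a list that holds one entry, the list of rows, each a list of 6 numbers: the shift along the tool's x, y, z in cm, then the turn, a rotation vector about the tool's x, y, z in rad. In form: [[[dx, dy, dz, wx, wy, wz], ...]]. A call has 1 to 20 rows; each row is the pose to reach, as a shift and turn from the pose commanded when the call began, along the tool's axes at that moment; what a row does not reach only later rows make up. A row lasts 1/12 s, in which the tool goes at most 41.7 mm and 7.16 degrees, less where a joint would pass 70% of its speed; a pose out of reach is approached as far as the arm can. A call with a gripper value outside its range is refused whole. "hand" is the closure, from -1 (fully open) to 1 (shut), set as the call begins (left out, the last holds). The fingers move at their own pace and stop on an object; "squeeze" is the grip in N (left out, the last holds). Time passes only in rows, so rows that repeat a pose let the fingers close. It gives the time, the measured TCP pose, the force, the opening and the grip force at its end, in the units of the state.
- r.read_state(): the state, without advancing time (a new reading comes with each control period).
- r.camera(name): name is "side" or "top"; returns the picture (384x512x3 uint8, red, green, blue); there is no depth.
- r.camera_params(name): a dict with "fx", "fy", "cx", "cy" (pixels), "view" (4x4, takes a point from world to camera coordinates). Camera axes: x right, y up, looking along -z (the intrinsics and any distortion apply to the point x, -y, -z); pixel columns grow to the right and rows downward; lengths in m; the calibration is good to about 2 mm. A picture is of the moment at which its call begins. camera_params takes no time and is no camera call.
- r.close_job(): hands the job in; it is judged then, once.
The state is a dict: "time": time; "joint_positions": joint angles; "joint_vel": joint speeds; "joint_torque": joint torques, N m; "ee_pos": TCP position; "eef_rot": TCP orientation; "ft_force": force on the tool from outside, world axes, zero at the start; "torque": the same for the moment, N m; "width": finger opening in m; "grip_force": force on a finger pad.
Only numpy, scipy, OpenCV 4.12 (cv2) and the standard library are available. Lean on these libraries where they do the work, as an engineer would, in place of code of your own. Each camera call takes 0.05 s, during which the arm holds its last target. There are 200 camera calls.

## Task

Make the little beech shelf safe: slide the stacked pair of clear containers back together until they rest against the rear ledge, then swing the steel guard bar shut in front of them by pushing its free end past the sprung ball, and press it firmly home against the stop pin, but gently enough not to knock the pin loose. Leave the dish, the jar and the rice paddle where they are.

Things in the scene. Friction and masses are not known exactly. Their poses are not given: they have to be found in the camera images.
- shelf: narrow beech shelf on the worktop. Origin: centre of its underside; x runs from its open front (robot side) to the rear ledge, y to its left. Board 200 (x) by 300 (y) mm, 15 mm thick. End cheeks 20 mm thick, centred at y = +140 and -140 mm, tops 55 mm above the worktop. Rear ledge: front face at x = +85 mm, top 50 mm above the worktop
- box_low: lower clear container with white snap lid, 110 x 110 mm, 48 mm high, 0.2 to 0.4 kg, loose on the board (15 mm above the worktop) nearer the right cheek, 40 to 65 mm short of the ledge, up to 0.06 rad askew. Origin: centre of its underside. Against the ledge its centre is at shelf x = +30 mm; standing forward it blocks the guard bar
- box_top: upper container, same size, 0.15 to 0.31 kg, loose on the lower one's lid; its top is 111 mm above the worktop. Origin: centre of its underside
- guard (a joint): angle of the guard bar about its pivot bolt, rad: 0 when parallel to the rear ledge, growing as its free end swings out to the robot; 0.5 to 0.68 at the start. Straight steel bar, 20 mm wide, 58 to 72 mm above the worktop, 300 mm from the pivot axis to its rounded tip; shut, it lies across the shelf's front with its end over the right cheek. Stiff (0.3 N m), stays where left
- guard_pivot (a point): the guard bar's upright pivot axis, a bolt on the left cheek at shelf x = -62, y = +140 mm; this point is at the bar's mid-height, 65 mm above the worktop
- guard_end (a point): point on the guard bar's centre line at mid-height, 280 mm from the pivot axis (20 mm short of the tip): the part that meets the ball and then the stop pin, an upright pin in a hard rubber sleeve, 12 mm across, 24 mm tall, at the bar's ledge side. The pin hardly gives and works loose if the bar bears on it with over 16 N; a steady press of 7 to 12 N for half a second seats the bar
- keeper: steel base plate, 80 x 18 mm, on top of the right cheek (origin 55 mm above the worktop, shelf x = -58, y = -140 mm). On it sits the strike with the stop pin and the ball, clamped through slots: it may be set up to 9 mm fore or aft and its setting is not measured. The bar is home on the stop somewhere between -0.035 and +0.035 rad: feel for it
- catch (a joint): how far the sprung steel ball (16 mm across, in the strike, 33 mm in front of the pin) is pressed down, m: 0 up, 0.003 under the bar. The bar meets it 33 mm (0.12 rad) before home, needs some 6 to 10 N at its free end to climb on, then slides over easily; in the last 7 mm the ball snaps up on the bar's near side and keeps it shut with about 1 mm of play
- dish: small white ceramic dish, 72 mm across, 22 mm high, on the shelf board left of the containers; leave it alone. Origin: centre of its underside
- jar: closed glass jar with white cap, 72 mm across, 105 mm high, on the worktop left of the shelf; leave it alone. Origin: centre of its underside
- paddle: bamboo rice paddle, 240 mm long, 8 mm thick, lying on the worktop right of the shelf; leave it alone. Origin: underside, near the middle

How it is judged:
By the outcome, as a careful person would: the job done as asked, in the order asked, and still so for the second after the job is handed in, with the robot touching nothing.
It also fails if it takes over 70 s, if anything falls off the work surface, if the arm or the gripper's body presses on something with over 40 N, if the wrist force passes 120 N, or if a joint passes its speed limit or range.

## Working session

There is one attempt and no reset: what is moved stays moved. The work goes in short steps, Python scripts to look and compute and a tool call to move; the robot and the scene stay as the last step left them, time stands still between calls to the robot, and variables do not carry over. Pictures are saved under pics/ and viewed, at most 10 in all, crops included, and the job is handed in when it is done.

Besides the shell and the picture viewer there is one more tool, called after ">>>" in YAML: its name, and indented under it one key for each argument. carry_out: Moves the arm, as the interface text tells. Its arguments: {"type":"object","properties":{"steps":{"type":"array","items":{"type":"array","items":{"type":"array","items":{"type":"number"}}}},"hand":{"type":"number"},"squeeze":{"type":"number"}},"required":["steps"]}

```bash
mkdir -p pics
python3 - <<'E'
from bench import r
import cv2
s=r.read_state()
for k in s: print(k,s[k])
for n in("side","top"):
    cv2.imwrite(f"pics/{n}0.png",r.camera(n)[:,:,::-1]); print(n,r.camera_params(n))
E
```

```text
time 0.0
joint_positions [-1.20358112  0.33284538 -0.06469784  1.46097016  0.02162737  1.34988501
 -0.08852106]
joint_vel [ 0.00106359 -0.00102682  0.00096713 -0.00149881 -0.00076647 -0.00121198
 -0.00134637]
joint_torque [ 5.45349894e-05 -6.23260403e+01  2.44405540e-02 -3.89909291e+01
 -6.14934275e-02  3.95374058e-02  1.28251563e-04]
ee_pos [0.23737676 0.57774058 0.22175671]
eef_rot [ 1.93673628e-01  9.81065761e-01 -6.99991714e-04 -9.02297133e-05]
ft_force [0.31037081 1.03108718 1.06451606]
torque [0.01670266 0.00249865 0.01448922]
grip_force 0.0
width 0.08665490501831737
side {'fx': 393.90919852680076, 'fy': 393.90919852680076, 'cx': 260.411723716084, 'cy': 193.16931287677295, 'view': array([[ 0.67758553, -0.73532222, -0.01338195, -0.41354144],
       [ 0.53783355,  0.48302893,  0.69095451, -0.39161319],
       [-0.50161033, -0.47537804,  0.72277437, -0.54770344],
       [ 0.        ,  0.        ,  0.        ,  1.        ]])}
top {'fx': 406.2875211524105, 'fy': 406.2875211524105, 'cx': 256.4108290307306, 'cy': 197.6204712296628, 'view': array([[ 0.00346633, -0.9998549 , -0.01667846,  0.0415947 ],
       [ 0.99452052,  0.00170422,  0.10452763, -0.64111551],
       [-0.10448403, -0.0169494 ,  0.99438212, -1.0168561 ],
       [ 0.        ,  0.        ,  0.        ,  1.        ]])}
```

Run:
```python
import cv2
for n in("side","top"):
    im=cv2.imread(f"pics/{n}0.png"); cv2.imwrite(f"pics/{n}0b.png",cv2.resize(im,(768,576),interpolation=cv2.INTER_CUBIC))
```

```text
(no output)
```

View pics/top0b.png

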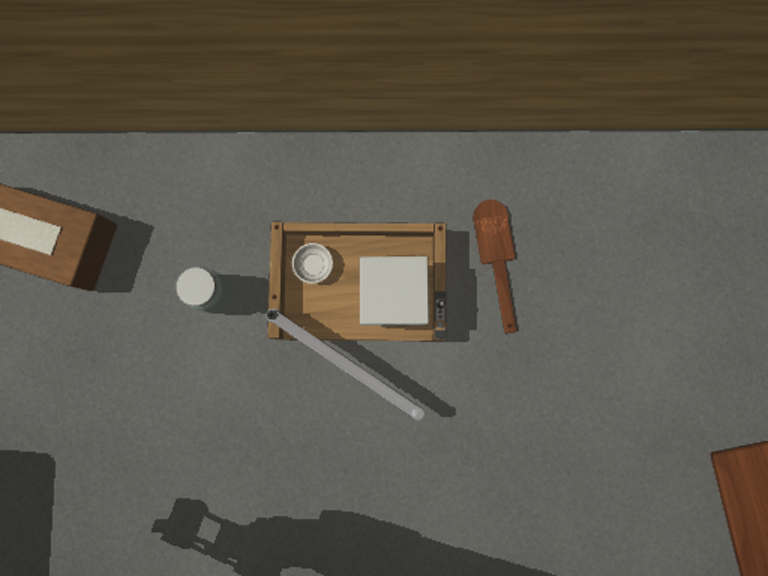

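View pics/side0b.png

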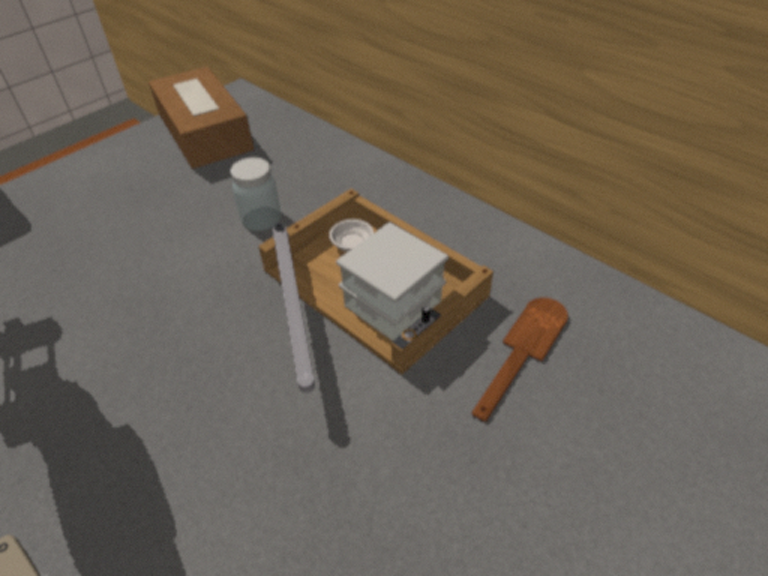

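The top view shows the shelf at about x 268–446, y 222–342 (enlarged px), with the boxes at 360–428 × 257–326 and the bar running from (272,315) to (418,414). The side view shows the same layout, with the keeper near (415,328). I'll crop in closer.

Run:
```python
import cv2
for n,(x,y,w,h,k) in {"top":(170,140,140,146,4),"side":(165,115,175,146,4)}.items():
    im=cv2.imread(f"pics/{n}0.png")[y:y+h,x:x+w]; cv2.imwrite(f"pics/{n}0c.png",cv2.resize(im,None,fx=k,fy=k,interpolation=cv2.INTER_CUBIC))
```

```text
(no output)
```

View pics/top0c.png

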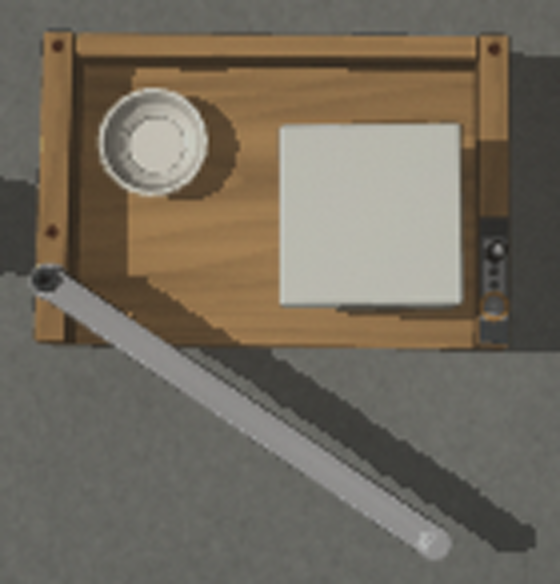

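View pics/side0c.png

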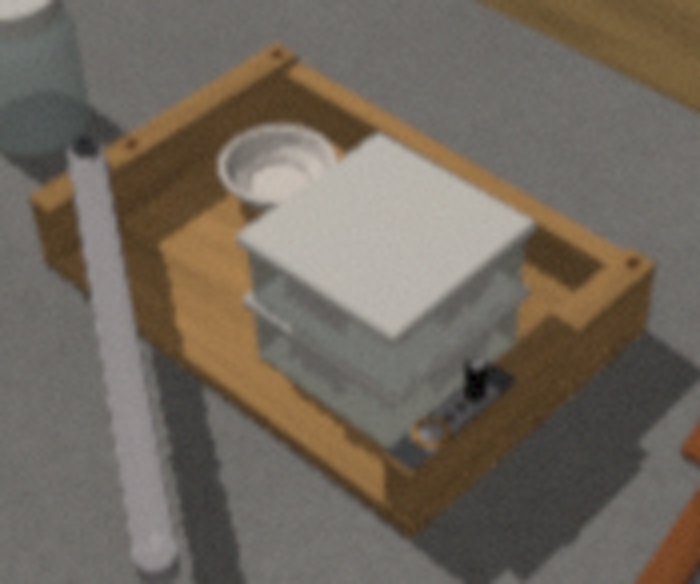

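The top crop shows the lid at (280,125), (460,124), (462,304) and (279,303). The pivot is at (47,279), the bar tip circle at (433,543), the pin at (495,248) and the ball at (493,303). The side crop shows the lid corners at (378,134), (534,224), (392,337) and (238,232).

```bash
cat > h.py <<'E'
import numpy as np, cv2
from bench import r
P={n:r.camera_params(n) for n in("top","side")}
O={"top":(170,140),"side":(165,115)}
def ray(n,u,v):
    p=P[n];V=p["view"];d=np.array([(u-p["cx"])/p["fx"],-(v-p["cy"])/p["fy"],-1])
    return -V[:3,:3].T@V[:3,3],V[:3,:3].T@d
def crop(n,x,y): return (O[n][0]+(x+.5)/4-.5,O[n][1]+(y+.5)/4-.5)
def plane(n,c,z):
    o,d=ray(n,*crop(n,*c)); return o+d*(z-o[2])/d[2]
def tri(ct,cs):
    (a,d),(b,e)=ray("top",*crop("top",*ct)),ray("side",*crop("side",*cs))
    t=np.linalg.lstsq(np.c_[d,-e],b-a,rcond=None)[0]; p,q=a+t[0]*d,b+t[1]*e
    return (p+q)/2,np.linalg.norm(p-q)
E
python3 - <<'E'
from h import *
np.set_printoptions(precision=4,suppress=True)
T=[(280,125),(460,124),(462,304),(279,303)];S=[(378,134),(534,224),(392,337),(238,232)]
L=[]
for t,s in zip(T,S): p,e=tri(t,s); L.append(p);print("lid",p,e,plane("top",t,.111))
print("c",np.mean(L,0))
for n,t,s in [("cLrear",(44,31),(280,44)),("cRrear",(509,37),(653,264)),("pivot",(47,279),(85,148)),("tip",(433,543),(153,555)),("pin",(495,248),(473,365)),("ball",(493,303),(430,430)),("dish",(153,142),(277,165)),("screwLR",(57,46),(277,54)),("screwRR",(494,49),(632,262)),("screwLF",(51,231),(131,144)) ]: print(n,*tri(t,s))
for n,t,z in [("cLr",(44,31),.055),("cRr",(509,37),.055),("cLf",(34,341),.055),("cRf",(508,348),.055),("ledgeL",(78,57),.05),("ledgeR",(476,57),.05)]: print(n,plane("top",t,z))
E
```

```text
lid [0.6983 0.0829 0.1075] 6.75780340226531e-05 [0.6978 0.0827 0.111 ]
lid [ 0.6988 -0.0259  0.1078] 0.00038619722568587864 [ 0.6984 -0.0258  0.111 ]
lid [ 0.5899 -0.0266  0.1105] 8.169539288482844e-05 [ 0.5899 -0.0266  0.111 ]
lid [0.591 0.082 0.11 ] 0.0016922800751992305 [0.5902 0.0825 0.111 ]
c [0.6445 0.0281 0.1089]
cLrear [0.7706 0.2386 0.0508] 0.0026912844986410524
cRrear [ 0.7647 -0.0603  0.0536] 0.0005267968955104043
pivot [0.6071 0.2295 0.0725] 0.0001891494283390873
tip [ 0.4459 -0.0105  0.0685] 0.00020877859515373726
pin [ 0.6262 -0.0485  0.0768] 0.001414388348049707
ball [ 0.5936 -0.0487  0.0557] 0.0009894446447521056
dish [0.6999 0.1698 0.034 ] 0.0005323353825935199
screwLR [0.7598 0.2297 0.0534] 0.0019121824241366823
screwRR [ 0.757  -0.051   0.0545] 0.000539229003255259
screwLF [0.6396 0.231  0.0542] 0.0009561371696584534
cLr [0.7686 0.2386 0.055 ]
cRr [ 0.7646 -0.0604  0.055 ]
cLf [0.5693 0.2403 0.055 ]
cRf [ 0.5657 -0.0584  0.055 ]
ledgeL [0.7526 0.2172 0.05  ]
ledgeR [ 0.7526 -0.0395  0.05  ]
```

```bash
cat >> h.py <<'E'
from scipy.spatial.transform import Rotation as Ro
TH=-.011
def go(x,y,z,yaw=TH):
    s=r.read_state();R=Ro.from_quat(s["eef_rot"])
    Rt=Ro.from_matrix(np.array([[-np.cos(yaw),-np.sin(yaw),0],[-np.sin(yaw),np.cos(yaw),0],[0,0,-1]]))
    print("t",s["time"],"at",s["ee_pos"].round(4),"d cm",(R.inv().apply(np.array([x,y,z])-s["ee_pos"])*100).round(2),"rot",(R.inv()*Rt).as_rotvec().round(4))
E
python3 -c "
from h import *
go(.55,.028,.22);go(.55,.028,.048)"
```

```text
t 0.1 at [0.2374 0.5778 0.2218] d cm [-49.81 -38.98   0.24] rot [-1.300e-03 -2.000e-04 -3.787e-01]
t 0.1 at [0.2374 0.5778 0.2218] d cm [-49.81 -38.96  17.44] rot [-1.300e-03 -2.000e-04 -3.787e-01]
```

>>> carry_out:
  steps:
    - [[-5, -3.9, 0, 0, 0, -0.04], [-8, -6.3, 0, 0, 0, -0.08], [-11, -8.6, 0, 0, 0, -0.12], [-14, -11, 0, 0, 0, -0.16], [-17, -13.3, 0, 0, 0, -0.2], [-20, -15.7, 0, 0, 0, -0.24], [-23, -18, 0, 0, 0, -0.28], [-26, -20.3, 0, 0, 0, -0.32], [-29, -22.7, 0, 0, 0, -0.36], [-32, -25, 0, 0, 0, -0.379], [-35, -27.4, 0, 0, 0, -0.379], [-38, -29.7, 0, 0, 0, -0.379], [-41, -32.1, 0, 0, 0, -0.379], [-44, -34.4, 0, 0, 0, -0.379], [-47, -36.8, 0, 0, 0, -0.379], [-48.8, -38.2, 0, 0, 0, -0.379], [-49.8, -39, 0, 0, 0, -0.379], [-49.8, -39, 0, 0, 0, -0.379], [-49.8, -39, 0, 0, 0, -0.379], [-49.8, -39, 0, 0, 0, -0.379]]
  hand: -0.4

```text
time: 1.77
ee_pos: [0.5495, 0.0294, 0.2222]
eef_rot: [0.005, 1.0, 0.0, -0.0]
ft_force: [0.0, 1.2, 0.7]
width: 0.0607
grip_force: 0.0
```

```bash
python3 -c "
from h import *
go(.55,.028,.048);s=r.read_state();print(s['ft_force'],s['width'])"
```

```text
t 1.7667 at [0.5495 0.0294 0.2222] d cm [-0.07 -0.15 17.42] rot [ 0.0005 -0.0007  0.0015]
[0.03243659 1.18065296 0.72829455] 0.06074941510134443
```

>>> carry_out:
  steps:
    - [[0, -0.1, 2.5, 0, 0, 0], [0, -0.1, 5, 0, 0, 0], [0, -0.1, 7.5, 0, 0, 0], [0, -0.1, 9, 0, 0, 0], [0, -0.1, 10.5, 0, 0, 0], [0, -0.1, 12, 0, 0, 0], [0, -0.1, 13.5, 0, 0, 0], [0, -0.1, 15, 0, 0, 0], [0, -0.1, 16, 0, 0, 0], [0, -0.1, 17, 0, 0, 0], [0, -0.1, 17.3, 0, 0, 0], [0, -0.1, 17.3, 0, 0, 0], [0, -0.1, 17.3, 0, 0, 0]]

```text
time: 2.85
ee_pos: [0.5502, 0.0274, 0.05]
eef_rot: [0.005, 1.0, 0.0, 0.0]
ft_force: [0.4, -0.5, -0.2]
width: 0.061
grip_force: 0.0
```

```bash
python3 -c "
from h import *
import cv2
go(.63,.027,.048);s=r.read_state();print(s['ft_force'],s['width'])
im=r.camera('side')[115:261,165:340,::-1];cv2.imwrite('pics/side1.png',cv2.resize(im,None,fx=4,fy=4,interpolation=cv2.INTER_CUBIC))"
```

```text
t 2.85 at [0.5502 0.0274 0.05  ] d cm [-7.98  0.05  0.2 ] rot [0.0002 0.0005 0.0004]
[ 0.44863212 -0.5150223  -0.15347859] 0.06099222838436386
```

View pics/side1.png

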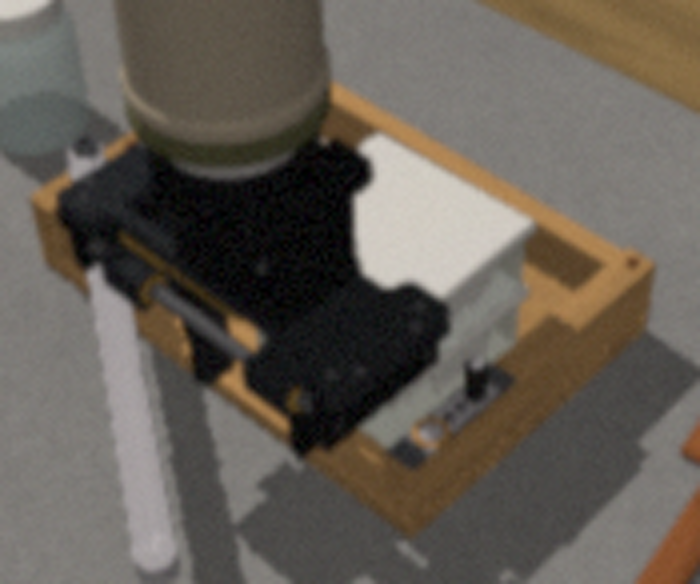

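The side crop shows the gripper down between the bar and the boxes. The boxes haven't moved (lid corner still at 534,224). I'll push now.

>>> carry_out:
  steps:
    - [[-0.8, 0, 0, 0, 0, 0], [-1.6, 0, 0, 0, 0, 0], [-2.2, 0, 0, 0, 0, 0], [-2.5, 0, 0, 0, 0, 0], [-2.8, 0, 0, 0, 0, 0], [-3.0, 0, 0, 0, 0, 0], [-3.2, 0, 0, 0, 0, 0], [-3.5, 0, 0, 0, 0, 0], [-3.8, 0, 0, 0, 0, 0], [-4.1, 0, 0, 0, 0, 0], [-4.4, 0, 0, 0, 0, 0], [-4.7, 0, 0, 0, 0, 0], [-5.0, 0, 0, 0, 0, 0], [-5.3, 0, 0, 0, 0, 0], [-5.6, 0, 0, 0, 0, 0], [-5.9, 0, 0, 0, 0, 0], [-6.2, 0, 0, 0, 0, 0], [-6.5, 0, 0, 0, 0, 0], [-6.8, 0, 0, 0, 0, 0], [-7.0, 0, 0, 0, 0, 0]]

```text
time: 4.57
ee_pos: [0.6203, 0.0264, 0.0496]
eef_rot: [0.005, 1.0, 0.0, 0.0]
ft_force: [-2.5, 0.9, -1.0]
width: 0.0609
grip_force: 1.2
```

>>> carry_out:
  steps:
    - [[-0.2, 0, 0, 0, 0, 0], [-0.4, 0, 0, 0, 0, 0], [-0.6, 0, 0, 0, 0, 0], [-0.7, 0, 0, 0, 0, 0], [-0.8, 0, 0, 0, 0, 0], [-0.9, 0, 0, 0, 0, 0]]

```text
time: 5.07
ee_pos: [0.6289, 0.0263, 0.0495]
eef_rot: [0.005, 1.0, 0.0, -0.0]
ft_force: [-2.6, 0.5, -1.8]
width: 0.0608
grip_force: 1.3
```

>>> carry_out:
  steps:
    - [[-0.1, 0, 0, 0, 0, 0], [-0.2, 0, 0, 0, 0, 0], [-0.2, 0, 0, 0, 0, 0]]

```text
time: 5.32
ee_pos: [0.6308, 0.0262, 0.0495]
eef_rot: [0.005, 1.0, 0.0, -0.0]
ft_force: [-3.8, 0.2, -0.3]
width: 0.0613
grip_force: 2.1
```

>>> carry_out:
  steps:
    - [[-0.1, 0, 0, 0, 0, 0], [-0.1, 0, 0, 0, 0, 0]]

```text
time: 5.48
ee_pos: [0.6308, 0.0262, 0.0495]
eef_rot: [0.005, 1.0, 0.0, -0.001]
ft_force: [-10.3, -0.5, 5.5]
width: 0.0609
grip_force: 4.7
```

>>> carry_out:
  steps:
    - [[-0.1, 0, 0, 0, 0, 0], [-0.1, 0, 0, 0, 0, 0]]

```text
time: 5.65
ee_pos: [0.6309, 0.0262, 0.0495]
eef_rot: [0.005, 1.0, 0.0, -0.002]
ft_force: [-14.3, 0.4, 9.3]
width: 0.0612
grip_force: 7.2
```

>>> carry_out:
  steps:
    - [[0.2, 0, 0, 0, 0, 0], [0.5, 0, 0, 0, 0, 0], [1, 0, 0, 0, 0, 0], [2.5, 0, 0, 0, 0, 0], [4.5, 0, 0, 0, 0, 0], [6.5, 0, 0, 0, 0, 0], [8, 0, 0, 0, 0, 0], [8, 0, -2.5, 0, 0, 0], [8, 0, -5.5, 0, 0, 0], [8.5, 0, -8, 0, 0, 0], [11, 0, -8, 0, 0, 0], [14.5, 0, -8, 0, 0, 0], [18, 0, -8, 0, 0, 0], [21, 0, -8, 0, 0, 0], [23.2, 0, -8, 0, 0, 0], [23.2, 0, -8, 0, 0, 0], [23.2, 0, -8, 0, 0, 0]]

```text
time: 7.07
ee_pos: [0.4009, 0.0291, 0.1301]
eef_rot: [0.005, 1.0, 0.001, 0.001]
ft_force: [1.0, -0.9, -0.4]
width: 0.0612
grip_force: 0.0
```

```bash
python3 -c "
from h import *
import cv2
go(.40,.02,.052);s=r.read_state();print(s['ft_force'],s['width'])
im=r.camera('top')[140:286,170:310,::-1];jm=r.camera('side')[115:261,165:340,::-1]
a=[cv2.resize(i,None,fx=4,fy=4,interpolation=cv2.INTER_CUBIC) for i in (im,jm)]
cv2.imwrite('pics/top2.png',a[0]);cv2.imwrite('pics/side2.png',a[1])"
```

```text
t 7.0667 at [0.4009 0.0291 0.1301] d cm [ 0.1  -0.92  7.81] rot [0.0017 0.0023 0.0008]
[ 0.99570639 -0.85182844 -0.38266936] 0.06115546446077802
```

View pics/top2.png

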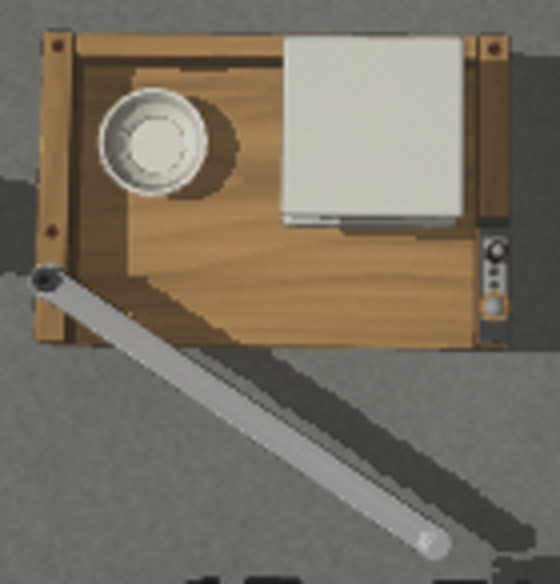

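Top view now: the top lid spans 284–462 × 37–216, with a slim edge of the lower box showing at row ~224. The dish and bar haven't changed. Next I'll measure both fronts.

```bash
python3 -c "
from h import *
for n,c,z in [('lidRL',(284,38),.111),('lidRR',(462,38),.111),('lidFR',(462,216),.111),('lidFL',(283,215),.111),('lowFL z.063',(284,225),.063),('lowFL0 before',(279,303),.063)]:
  p=plane('top',c,z);d=p[:2]-[.667,.09];print(n,p.round(4),'shelf',(d[0]*np.cos(TH)+d[1]*np.sin(TH)).round(4),(-d[0]*np.sin(TH)+d[1]*np.cos(TH)).round(4))
go(.40,.02,.052)"
```

```text
lidRL [0.7512 0.0807 0.111 ] shelf 0.0843 -0.0084
lidRR [ 0.7512 -0.0272  0.111 ] shelf 0.0855 -0.1163
lidFR [ 0.6427 -0.0268  0.111 ] shelf -0.0231 -0.1171
lidFL [0.6431 0.0805 0.111 ] shelf -0.0238 -0.0098
lowFL z.063 [0.6423 0.0825 0.063 ] shelf -0.0246 -0.0078
lowFL0 before [0.5932 0.0853 0.063 ] shelf -0.0738 -0.0055
t 7.1667 at [0.402  0.0289 0.13  ] d cm [ 0.2 -0.9  7.8] rot [0.0007 0.0019 0.0001]
```

View pics/side2.png

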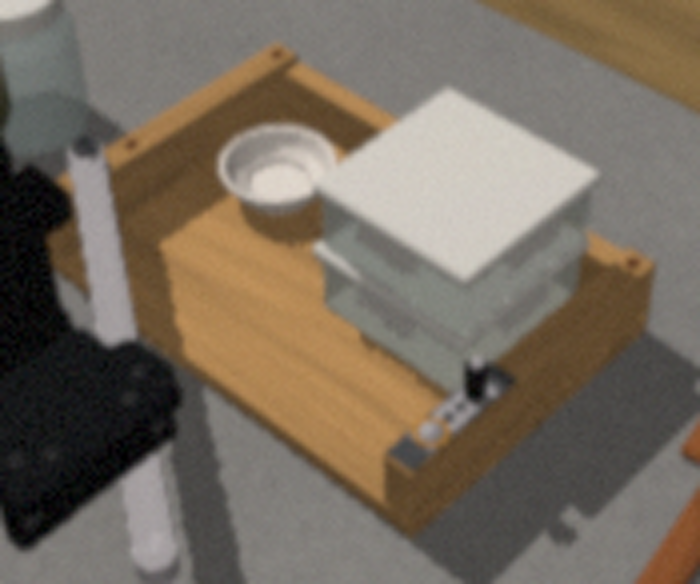

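The pair stands against the ledge, with box fronts at shelf x ≈ −24 mm. Next is the guard: close the fingers, then go down in front of the bar.

>>> carry_out:
  steps:
    - [[0.2, -0.9, 0, 0, 0, 0], [0.2, -0.9, 0, 0, 0, 0], [0.2, -0.9, 1, 0, 0, 0], [0.2, -0.9, 2, 0, 0, 0], [0.2, -0.9, 3.5, 0, 0, 0], [0.2, -0.9, 5, 0, 0, 0], [0.2, -0.9, 6.2, 0, 0, 0], [0.2, -0.9, 6.8, 0, 0, 0], [0.2, -0.9, 6.8, 0, 0, 0], [0.2, -0.9, 6.8, 0, 0, 0]]
  hand: 1
  squeeze: 20

```text
time: 8.0
ee_pos: [0.3988, 0.0197, 0.0613]
eef_rot: [0.005, 1.0, -0.0, -0.0]
ft_force: [0.3, -0.5, 0.6]
width: 0.004
grip_force: 0.0
```

```bash
python3 -c "
from h import *
print(r.read_state()['width'])
go(.43,.02,.062);go(.584,-.02,.062)"
```

```text
0.00399429016237745
t 8.0 at [0.3988 0.0197 0.0613] d cm [-3.12  0.07 -0.07] rot [-0.0004 -0.0007  0.    ]
t 8.0 at [0.3988 0.0197 0.0613] d cm [-18.56  -3.76  -0.08] rot [-0.0004 -0.0007  0.    ]
```

>>> carry_out:
  steps:
    - [[-1.2, 0, 0, 0, 0, 0], [-2.2, 0, 0, 0, 0, 0], [-2.8, 0, 0, 0, 0, 0], [-3.3, 0, 0, 0, 0, 0], [-3.9, -0.2, 0, 0, 0, 0], [-4.6, -0.4, 0, 0, 0, 0], [-5.3, -0.6, 0, 0, 0, 0], [-6.0, -0.8, 0, 0, 0, 0], [-6.7, -1.0, 0, 0, 0, 0], [-7.4, -1.2, 0, 0, 0, 0], [-8.1, -1.4, 0, 0, 0, 0], [-8.8, -1.7, 0, 0, 0, 0], [-9.5, -2.0, 0, 0, 0, 0], [-10.2, -2.3, 0, 0, 0, 0], [-10.9, -2.5, 0, 0, 0, 0], [-11.5, -2.8, 0, 0, 0, 0], [-12.1, -3.0, 0, 0, 0, 0], [-12.6, -3.2, 0, 0, 0, 0], [-13.0, -3.5, 0, 0, 0, 0], [-13.3, -3.8, 0, 0, 0, 0]]

```text
time: 9.67
ee_pos: [0.5319, -0.0198, 0.0615]
eef_rot: [0.005, 1.0, 0.0, 0.0]
ft_force: [-1.3, 1.1, -0.4]
width: 0.0006
grip_force: 0.6
```

>>> carry_out:
  steps:
    - [[-0.2, 0, 0, 0, 0, 0], [-0.4, 0, 0, 0, 0, 0], [-0.6, 0, 0, 0, 0, 0], [-0.8, 0, 0, 0, 0, 0], [-1.0, 0, 0, 0, 0, 0], [-1.2, 0, 0, 0, 0, 0]]

```text
time: 10.17
ee_pos: [0.5435, -0.0198, 0.0615]
eef_rot: [0.005, 1.0, 0.0, -0.0]
ft_force: [-0.8, -1.4, 0.3]
width: 0.0003
grip_force: 0.6
```

>>> carry_out:
  steps:
    - [[-0.1, 0, 0, 0, 0, 0], [-0.2, 0, 0, 0, 0, 0], [-0.3, 0, 0, 0, 0, 0], [-0.4, 0, 0, 0, 0, 0]]

```text
time: 10.5
ee_pos: [0.5475, -0.0198, 0.0615]
eef_rot: [0.005, 1.0, 0.0, -0.0]
ft_force: [-1.4, -0.5, -0.2]
width: 0.0004
grip_force: 0.6
```

>>> carry_out:
  steps:
    - [[-0.1, 0, 0, 0, 0, 0], [-0.2, 0, 0, 0, 0, 0], [-0.3, 0, 0, 0, 0, 0]]

```text
time: 10.75
ee_pos: [0.5505, -0.0198, 0.0615]
eef_rot: [0.005, 1.0, 0.0, 0.0]
ft_force: [-2.0, -0.0, -0.8]
width: 0.0005
grip_force: 0.6
```

>>> carry_out:
  steps:
    - [[-0.1, 0, 0, 0, 0, 0], [-0.2, 0, 0, 0, 0, 0], [-0.3, 0, 0, 0, 0, 0], [-0.4, 0, 0, 0, 0, 0], [-0.5, 0, 0, 0, 0, 0]]

```text
time: 11.17
ee_pos: [0.5555, -0.0199, 0.0615]
eef_rot: [0.005, 1.0, 0.0, -0.0]
ft_force: [-1.7, -1.1, 0.3]
width: 0.0005
grip_force: 0.6
```

>>> carry_out:
  steps:
    - [[-0.1, 0, 0, 0, 0, 0], [-0.2, 0, 0, 0, 0, 0]]

```text
time: 11.33
ee_pos: [0.5575, -0.02, 0.0615]
eef_rot: [0.005, 1.0, 0.0, -0.0]
ft_force: [-2.4, -0.7, 0.3]
width: 0.0005
grip_force: 1.0
```

>>> carry_out:
  steps:
    - [[-0.1, 0, 0, 0, 0, 0], [-0.2, 0, 0, 0, 0, 0]]

```text
time: 11.5
ee_pos: [0.5587, -0.0202, 0.0614]
eef_rot: [0.006, 1.0, -0.0, -0.001]
ft_force: [-8.5, -0.8, 5.3]
width: 0.0006
grip_force: 3.9
```

>>> carry_out:
  steps:
    - [[-0.1, 0, 0, 0, 0, 0], [-0.2, 0, 0, 0, 0, 0]]

```text
time: 11.67
ee_pos: [0.5603, -0.0203, 0.0613]
eef_rot: [0.006, 1.0, -0.0, -0.001]
ft_force: [-6.7, -1.7, 4.4]
width: 0.0004
grip_force: 3.1
```

>>> carry_out:
  steps:
    - [[-0.1, 0, 0, 0, 0, 0], [-0.2, 0, 0, 0, 0, 0], [-0.3, 0, 0, 0, 0, 0]]

```text
time: 11.92
ee_pos: [0.5642, -0.0204, 0.0614]
eef_rot: [0.006, 1.0, -0.0, -0.0]
ft_force: [-3.6, -1.5, 0.7]
width: 0.0006
grip_force: 1.4
```

>>> carry_out:
  steps:
    - [[-0.1, 0, 0, 0, 0, 0], [-0.2, 0, 0, 0, 0, 0], [-0.3, 0, 0, 0, 0, 0]]

```text
time: 12.17
ee_pos: [0.5675, -0.0201, 0.0614]
eef_rot: [0.005, 1.0, 0.0, -0.0]
ft_force: [-3.8, -2.2, 0.1]
width: 0.0005
grip_force: 1.4
```

>>> carry_out:
  steps:
    - [[-0.1, 0, 0, 0, 0, 0], [-0.2, 0, 0, 0, 0, 0], [-0.3, 0, 0, 0, 0, 0], [-0.4, 0, 0, 0, 0, 0], [-0.5, 0, 0, 0, 0, 0], [-0.6, 0, 0, 0, 0, 0], [-0.7, 0, 0, 0, 0, 0]]

```text
time: 12.75
ee_pos: [0.5745, -0.0201, 0.0615]
eef_rot: [0.005, 1.0, 0.0, 0.0]
ft_force: [-2.4, -2.6, 0.0]
width: 0.0005
grip_force: 1.4
```

>>> carry_out:
  steps:
    - [[-0.1, 0, 0, 0, 0, 0], [-0.2, 0, 0, 0, 0, 0], [-0.3, 0, 0, 0, 0, 0], [-0.4, 0, 0, 0, 0, 0], [-0.5, 0, 0, 0, 0, 0], [-0.6, 0, 0, 0, 0, 0]]

```text
time: 13.25
ee_pos: [0.5806, -0.0201, 0.0616]
eef_rot: [0.005, 1.0, 0.0, 0.0]
ft_force: [-1.7, -1.2, -1.4]
width: 0.0004
grip_force: 0.9
```

>>> carry_out:
  steps:
    - [[-0.05, 0, 0, 0, 0, 0], [-0.1, 0, 0, 0, 0, 0], [-0.15, 0, 0, 0, 0, 0], [-0.2, 0, 0, 0, 0, 0]]

```text
time: 13.58
ee_pos: [0.5828, -0.0199, 0.0617]
eef_rot: [0.005, 1.0, 0.0, 0.0]
ft_force: [-0.8, -0.7, -0.6]
width: 0.0006
grip_force: 0.3
```

>>> carry_out:
  steps:
    - [[-0.05, 0, 0, 0, 0, 0], [-0.1, 0, 0, 0, 0, 0]]

```text
time: 13.75
ee_pos: [0.5839, -0.0199, 0.0617]
eef_rot: [0.005, 1.0, 0.0, 0.0]
ft_force: [0.7, 0.0, -0.2]
width: 0.0003
grip_force: 0.0
```

>>> carry_out:
  steps:
    - [[-0.05, 0, 0, 0, 0, 0], [-0.1, 0, 0, 0, 0, 0]]

```text
time: 13.92
ee_pos: [0.5847, -0.02, 0.0616]
eef_rot: [0.005, 1.0, 0.0, 0.0]
ft_force: [-0.4, -0.6, 0.6]
width: 0.0005
grip_force: 0.0
```

>>> carry_out:
  steps:
    - [[-0.05, 0, 0, 0, 0, 0], [-0.1, 0, 0, 0, 0, 0]]

```text
time: 14.08
ee_pos: [0.5855, -0.0201, 0.0616]
eef_rot: [0.005, 1.0, 0.0, 0.0]
ft_force: [-0.5, 0.3, -0.1]
width: 0.0006
grip_force: 0.0
```

>>> carry_out:
  steps:
    - [[-0.04, 0, 0, 0, 0, 0], [-0.08, 0, 0, 0, 0, 0]]

```text
time: 14.25
ee_pos: [0.5863, -0.0202, 0.0615]
eef_rot: [0.005, 1.0, 0.0, 0.0]
ft_force: [-0.1, -0.2, -0.2]
width: 0.0008
grip_force: 0.2
```

>>> carry_out:
  steps:
    - [[-0.04, 0, 0, 0, 0, 0], [-0.08, 0, 0, 0, 0, 0]]

```text
time: 14.42
ee_pos: [0.5868, -0.0202, 0.0615]
eef_rot: [0.005, 1.0, 0.0, -0.0]
ft_force: [-2.8, -0.3, 0.2]
width: 0.0005
grip_force: 0.6
```

>>> carry_out:
  steps:
    - [[-0.04, 0, 0, 0, 0, 0], [-0.08, 0, 0, 0, 0, 0]]

```text
time: 14.58
ee_pos: [0.5875, -0.0203, 0.0614]
eef_rot: [0.005, 1.0, 0.0, -0.0]
ft_force: [-3.6, -0.0, 2.4]
width: 0.0006
grip_force: 1.9
```

>>> carry_out:
  steps:
    - [[-0.03, 0, 0, 0, 0, 0], [-0.03, 0, 0, 0, 0, 0]]

```text
time: 14.75
ee_pos: [0.5875, -0.0202, 0.0614]
eef_rot: [0.005, 1.0, 0.0, -0.001]
ft_force: [-4.8, -0.8, 3.4]
width: 0.0003
grip_force: 2.6
```

>>> carry_out:
  steps:
    - [[-0.03, 0, 0, 0, 0, 0], [-0.03, 0, 0, 0, 0, 0]]

```text
time: 14.92
ee_pos: [0.5876, -0.0203, 0.0614]
eef_rot: [0.005, 1.0, 0.0, -0.001]
ft_force: [-5.9, 0.5, 4.1]
width: 0.0005
grip_force: 3.2
```

>>> carry_out:
  steps:
    - [[-0.03, 0, 0, 0, 0, 0], [-0.07, 0, 0, 0, 0, 0], [-0.07, 0, 0, 0, 0, 0]]

```text
time: 15.17
ee_pos: [0.5877, -0.0203, 0.0613]
eef_rot: [0.005, 1.0, 0.0, -0.002]
ft_force: [-9.1, -0.0, 6.9]
width: 0.0005
grip_force: 4.7
```

>>> carry_out:
  steps:
    - [[-0.03, 0, 0, 0, 0, 0], [-0.03, 0, 0, 0, 0, 0]]

```text
time: 15.33
ee_pos: [0.5878, -0.0203, 0.0613]
eef_rot: [0.005, 1.0, 0.0, -0.002]
ft_force: [-10.6, 0.4, 7.5]
width: 0.0002
grip_force: 5.4
```

Around 10.6 N at the finger, which is about 8.4 N on the pin. I'll add a touch and hold for a second.

>>> carry_out:
  steps:
    - [[-0.02, 0, 0, 0, 0, 0], [-0.02, 0, 0, 0, 0, 0], [-0.02, 0, 0, 0, 0, 0], [-0.02, 0, 0, 0, 0, 0], [-0.02, 0, 0, 0, 0, 0], [-0.02, 0, 0, 0, 0, 0]]

```text
time: 15.83
ee_pos: [0.5878, -0.0203, 0.0613]
eef_rot: [0.005, 1.0, 0.0, -0.002]
ft_force: [-11.6, 0.5, 8.5]
width: 0.0004
grip_force: 5.8
```

>>> carry_out:
  steps:
    - [[0, 0, 0, 0, 0, 0], [0, 0, 0, 0, 0, 0], [0, 0, 0, 0, 0, 0], [0, 0, 0, 0, 0, 0], [0, 0, 0, 0, 0, 0], [0, 0, 0, 0, 0, 0], [0, 0, 0, 0, 0, 0]]

```text
time: 16.42
ee_pos: [0.5878, -0.0203, 0.0613]
eef_rot: [0.005, 1.0, 0.0, -0.002]
ft_force: [-12.0, 0.0, 7.8]
width: 0.0002
grip_force: 5.8
```

Pressed steadily at ~11.8 N at the finger, about 9.5 N on the pin, for over a second. Backing off and taking a look.

>>> carry_out:
  steps:
    - [[0.1, 0, 0, 0, 0, 0], [0.3, 0, 0, 0, 0, 0], [1, 0, 0, 0, 0, 0], [2.5, 0, 0, 0, 0, 0], [5, 0, 0, 0, 0, 0], [8, 0, 0, 0, 0, 0], [11, 0, -2, 0, 0, 0], [14, 0, -5, 0, 0, 0], [16, 0, -8, 0, 0, 0], [18, 0, -11, 0, 0, 0], [18, 0, -13, 0, 0, 0], [18, 0, -13, 0, 0, 0]]

```text
time: 17.42
ee_pos: [0.4112, -0.018, 0.1958]
eef_rot: [0.005, 1.0, 0.002, 0.004]
ft_force: [0.6, -0.2, 0.8]
width: -0.0001
grip_force: 0.0
```

```bash
python3 -c "
from h import *
import cv2
print(r.read_state()['ft_force'],r.read_state()['ee_pos'])
im=r.camera('top')[140:286,170:310,::-1];jm=r.camera('side')[115:261,165:340,::-1]
a=[cv2.resize(i,None,fx=4,fy=4,interpolation=cv2.INTER_CUBIC) for i in (im,jm)]
cv2.imwrite('pics/top3.png',a[0]);cv2.imwrite('pics/side3.png',a[1])"
```

```text
[ 0.59425744 -0.22259199  0.84537451] [ 0.41116453 -0.01797668  0.19581722]
```

View pics/top3.png

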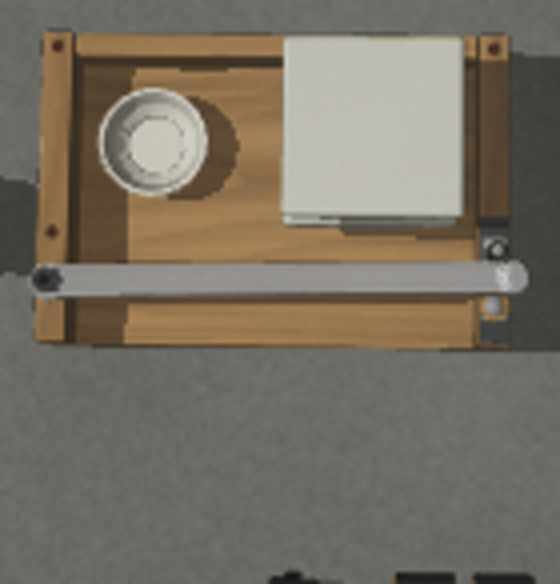

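View pics/side3.png

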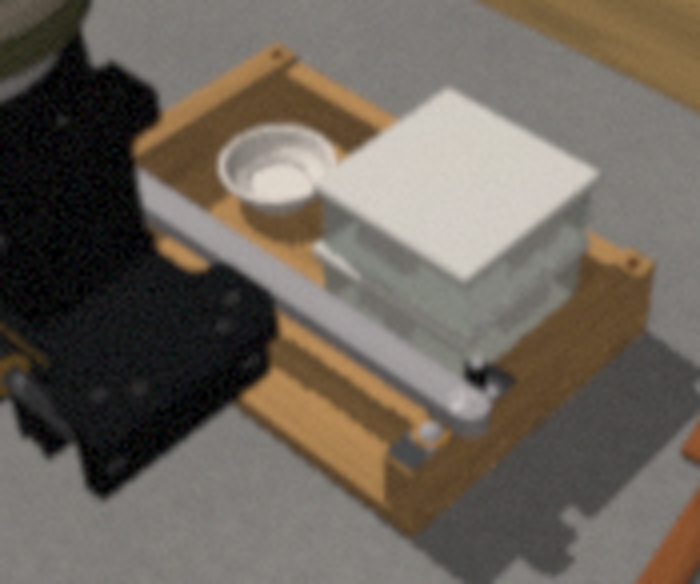

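The bar lies shut between the upright pin at (496,248) and the raised ball at (493,306). The boxes and dish are in place, and the robot is clear. Handing in.

```bash
python3 -c "
from bench import r
print(r.close_job())"
```

```text
the job is handed in; nothing more can be done
None
```

The container pair rests against the rear ledge, and the guard bar is shut past the ball and pressed home on the stop pin at an estimated 9.5 N; the dish, jar and paddle were not touched, and the job was handed in at about 17.5 s.

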